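# Slide the levelling board out over the potting bench edge

### The arm

A 6-joint arm with a two-finger parallel gripper is mounted at the origin on the work surface. World frame = base frame: x ahead of the robot, y to its left, z up, the work surface at z = 0. Lengths are in m, angles in rad, forces in N, time in s.
With the tool pointing down it reaches from about 0.325 to 1 m from the base axis. Payload 5.1 kg.
Tool frame: the origin (TCP) lies midway between the tips of the shut fingers; the grasp point (between the pads) lies robot.tcp_to_grasp behind it (robot.tcp_to_grasp is the distance from the TCP to the grasp point, in m); z points along the fingers, y is the direction in which the jaws open and shut (so a half turn about z gives the same grasp; the last joint's range is limited). The gripper opens to 85 mm and grips with 20 to 120 N. Pads are 22 mm wide; open, the fingers measure 114 mm over their backs; the gripper's body (76 mm by 85 mm) begins 54 mm behind the grasp point. The pads swing forward as they close: fully open they stand 13 mm farther back than shut.
Start: joints at [1.087, 0.124, 1.65, -0, 1.367, -0.083], TCP at [0.254, 0.598, 0.231] pointing down, gripper open.
Joint ranges: [-2.61, 2.61], [-1.02, 2.33], [0.03, 2.71], [-1.35, 4.49], [0.32, 2.68], [-2.91, 2.91]. Speed limits (rad/s): [2.57, 2.57, 3.14, 3.14, 3.14, 3.14].

### API

Orientations are given as a unit quaternion [w, x, y, z].
In Python, from cell import robot, imaging gives the robot as it stands. The module is installed in compiled form; this text tells all that it offers.
- The arm moves only by the tool drive_tool, never from a script. Its argument "moves" is a list of rows, each a list of 7 numbers: the shift along the tool's x, y, z in mm, then the turn, a rotation vector about the tool's x, y, z in degrees, then the closure, from -1 (fully open) to 1 (shut), so that 0 is half open. In form: [[dx, dy, dz, ax, ay, az, claw], ...]. A call has exactly 5 rows; each row shifts and turns the pose as measured when the row begins, along the tool's axes as they then stand; what a row does not reach is not made up. A row lasts 1/10 s, in which the tool goes at most 50 mm and 8.59 degrees, less where a joint would pass 70% of its speed; a pose out of reach is approached as far as the arm can. A call is refused whole if a number of a shift passes 50 or a number of a turn 8.59, either way. A call with a gripper value outside its range is refused whole. The fingers move at their own pace and stop on an object; "newtons" is the grip in N (left out, the last holds). Time passes only in rows, so rows that do not move let the fingers close, or fill a call up. It gives the time, the measured TCP pose, the force and the opening at its end, in the units of the state.
- robot.state(): the state, without advancing time (a new reading comes with each control period).
- imaging.snapshot(name): name is "scene" or "top" or "wrist"; returns the picture (400x640x3 uint8, blue, green, red); there is no depth.
- imaging.camera_params(name): a dict with "intrinsics" (3x3 intrinsics, pixels), "distortion" ([k1, k2, p1, p2, k3] as OpenCV has them; the pictures are not rectified), "T" (4x4, takes a point from camera to world coordinates). Camera axes: x right, y down, z forward; pixel columns grow to the right and rows downward; lengths in m; the calibration is good to about 2 mm. A picture is of the moment at which its call begins: read the wrist's pose just before it. camera_params takes no time and is no camera call; for the wrist camera it gives the pose at the moment of the call.
- robot.sign_off(): hands the job in, once; it reports no verdict.
The state is a dict: "time": time; "joints": joint angles; "qvel": joint speeds; "effort": joint torques, N m; "position": TCP position; "ee_rot": TCP orientation; "force": force on the tool from outside, world axes, zero at the start; "torque": the same for the moment, N m; "opening": finger opening in m.
Only numpy, scipy, OpenCV 4.12 (cv2) and the standard library are available. Lean on these libraries where they do the work, as an engineer would, in place of code of your own. Each camera call takes 0.05 s, during which the arm holds its last target.

### The job

The thin plywood levelling board lies flat on the potting bench, where a gloved hand cannot get under it. Push it with the fingertips to the far edge of the bench, the edge facing away from the robot, until 4 cm of it sticks out over the edge, with its long side parallel to the edge, so that it can be picked up from there. Slide it only: it stays flat on the bench and is never lifted, and the pots and the dibber stay where they are.

Things in the scene. Friction and masses are not known exactly. Their poses are not given: they have to be found in the camera images.
- board: Levelling board: flat plywood rectangle with square edges, 110 mm (its x) by 280 mm (its y) by 8 mm thick, 0.1 to 0.25 kg, loose and flat on the bench; a 16 mm hanging hole lies 118 mm from its centre towards +y. Origin: centre of its underside; x points roughly to the far bench edge, long sides at x = -55 and +55 mm. Stays where it is left; tips off if over half its width hangs out.
- bench: Potting bench: brown wooden top, 1.7 m long, 36 mm thick, level at height 0, fixed, with open air beyond its far edge. Origin: middle of its far top edge (away from the robot). x points square outwards over that edge, y runs along it, z up: a point at bench x = +40 mm sticks out 40 mm over the edge. Far out at the sides stand a black cell tray (right) and a white tub 120 mm high (left).
- clay_pot: Round terracotta pot, 94 mm across the rim, 85 mm high, empty, standing loose on the bench beside the work. Origin: centre of its foot. To be left alone.
- square_pot: Square black plastic pot, 74 mm across the rim, 75 mm high, empty, light, standing loose on the bench beside the work. Origin: centre of its foot. To be left alone.
- dibber: Dibber (planting stick): dark wood with a steel point, 200 mm long, lying loose on the bench with a 104 mm cross handle at its -x end, 28 mm high. Origin: on the bench under the middle of its length; its x points to the tip. To be left alone.

How it is judged:
By the outcome, as a careful person would: the job done as asked, in the order asked, and still so for the second after the job is handed in, with the robot touching nothing.
It also fails if it takes over 42 s, if anything falls off the work surface, if the arm or the gripper's body presses on something with over 40 N, if the wrist force passes 120 N, or if a joint passes its speed limit or range.

## Working session

There is one attempt and no reset: what is moved stays moved. The work goes in short steps, Python scripts to look and compute and a tool call to move; the robot and the scene stay as the last step left them, time stands still between calls to the robot, and variables do not carry over. Pictures are saved under pics/ and viewed, and the job is handed in when it is done.

Besides the shell and the picture viewer there is one more tool, called after "Emit:" as name(argument=value, ...), one argument or row to a line, values as JSON. drive_tool: Moves the arm, as the interface text tells. Its arguments: {"type":"object","properties":{"moves":{"type":"array","items":{"type":"array","items":{"type":"number"}}},"newtons":{"type":"number"}},"required":["moves"]}

```bash
mkdir -p pics
python3 - <<'E'
from cell import robot, imaging
import cv2, numpy as np
print(robot.state(), robot.tcp_to_grasp)
for n in ("scene","top"):
    cv2.imwrite(f"pics/{n}0.png", imaging.snapshot(n))
    p=imaging.camera_params(n); print(n,p)
E
```

```text
{'time': 0.0, 'joints': array([ 1.08741118e+00,  1.24481826e-01,  1.65165758e+00, -3.47557854e-06,
        1.36753803e+00, -8.26092812e-02]), 'qvel': array([-6.63269770e-04,  8.80566705e-04, -6.11668088e-04,  2.00583027e-04,
       -1.71291406e-04,  5.24040137e-05]), 'effort': array([-3.58558347e-03, -4.23617828e+01, -3.65440822e+01, -4.57159995e-04,
        6.98269898e-03,  2.23622550e-06]), 'position': array([0.253333  , 0.59793315, 0.23007781]), 'ee_rot': array([-2.89438737e-04,  1.99049063e-01,  9.79988971e-01, -1.00140540e-03]), 'force': array([-0.24851934,  0.37233269, -0.35915043]), 'torque': array([ 0.01387772, -0.00373602,  0.01513606]), 'opening': 0.08543725406504267} 0.0187
scene {'intrinsics': array([[402.69134768,   0.        , 316.2786977 ],
       [  0.        , 402.69134768, 199.65570838],
       [  0.        ,   0.        ,   1.        ]]), 'distortion': array([-0.08815187,  0.        ,  0.        ,  0.        ,  0.        ]), 'T': array([[-0.15376227,  0.7725891 , -0.61600589,  1.28750981],
       [ 0.98806985,  0.11475103, -0.10271406,  0.13244953],
       [-0.00866845, -0.62445039, -0.78101637,  0.98195717],
       [ 0.        ,  0.        ,  0.        ,  1.        ]])}
top {'intrinsics': array([[384.52274249,   0.        , 319.34826378],
       [  0.        , 384.52274249, 194.12571559],
       [  0.        ,   0.        ,   1.        ]]), 'distortion': array([0.0145822, 0.       , 0.       , 0.       , 0.       ]), 'T': array([[ 1.71329969e-02, -9.92867843e-01,  1.17982654e-01,
         4.01892687e-01],
       [-9.99853161e-01, -1.69728296e-02,  2.36224866e-03,
         1.61465419e-02],
       [-3.42901247e-04, -1.18005801e-01, -9.93012846e-01,
         1.13559814e+00],
       [ 0.00000000e+00,  0.00000000e+00,  0.00000000e+00,
         1.00000000e+00]])}
```

View pics/scene0.png

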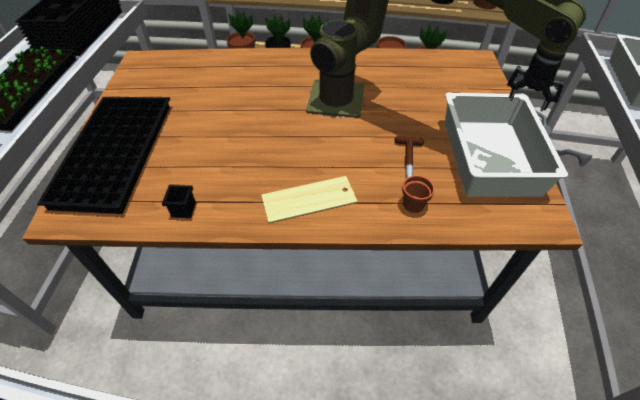

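View pics/top0.png

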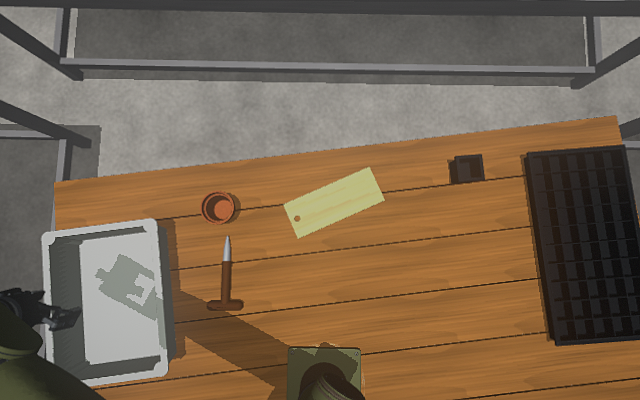

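The top view shows the board at about (335,202) with its hole at (297,218). The slanted far edge runs from (55,182) to (617,116). The clay pot is at (219,208), the square pot at (467,168) and the dibber at (227,275). I'll measure these next.

```bash
cat > h.py <<'E'
import cv2, numpy as np
from cell import robot, imaging
def toworld(name,px,z,p=None):
    p=p or imaging.camera_params(name)
    u=cv2.undistortPoints(np.array(px,float).reshape(-1,1,2),p["intrinsics"],p["distortion"]).reshape(-1,2)
    d=np.c_[u,np.ones(len(u))]@p["T"][:3,:3].T; o=p["T"][:3,3]
    return (o+d*((z-o[2])/d[:,2])[:,None])[:,:2]
def topix(name,P):
    p=imaging.camera_params(name);Ti=np.linalg.inv(p["T"])
    return cv2.projectPoints(np.array(P,float).reshape(-1,1,3),cv2.Rodrigues(Ti[:3,:3])[0],Ti[:3,3],p["intrinsics"],p["distortion"])[0].reshape(-1,2)
def boardmask(im):
    h=cv2.cvtColor(im,cv2.COLOR_BGR2HSV)
    m=cv2.inRange(h,(22,60,130),(36,160,255))
    m=cv2.morphologyEx(m,cv2.MORPH_OPEN,np.ones((3,3)))
    n,l,s,c=cv2.connectedComponentsWithStats(m)
    k=1+np.argmax(s[1:,4]); return (l==k).astype(np.uint8)*255
def board(name,im):
    m=boardmask(im); c=max(cv2.findContours(m,0,cv2.CHAIN_APPROX_NONE)[0],key=cv2.contourArea)
    w=toworld(name,c.reshape(-1,2),0.008 if name=="top" else 0.008)
    r=cv2.minAreaRect((w*1000).astype(np.float32)); return r,cv2.boxPoints(r),m
def edge(name,im):
    # wood -> grey along columns; top camera
    h=cv2.cvtColor(im,cv2.COLOR_BGR2HSV); wood=(h[...,1]>120)&(h[...,2]>80)&(h[...,0]<25)
    pts=[]
    for u in range(70,600,5):
        col=wood[:,u]
        if name=="top":
            for v in range(60,250):
                if col[v:v+6].all(): pts.append((u,v-0.5)); break
    return np.array(pts)
def fitline(w):
    for _ in range(4):
        vx,vy,x0,y0=cv2.fitLine(w.astype(np.float32),cv2.DIST_HUBER,0,1e-5,1e-5).ravel()
        r=(w-[x0,y0])@np.array([vy,-vx]); w=w[abs(r)<max(0.002,2*r.std())]
    t=np.array([vx,vy]); t*=np.sign(t[1]); return np.array([x0,y0]),t,r.std()
E
python3 - <<'E'
from h import *
im=cv2.imread("pics/top0.png"); r,b,m=board("top",im); print("top",r,b.round(1).tolist())
im2=cv2.imread("pics/scene0.png"); r2,b2,m2=board("scene",im2); print("scene",r2,b2.round(1).tolist())
e=edge("top",im); print(len(e)); P,t,s=fitline(toworld("top",e,0.)); n=np.array([t[1],-t[0]])
print("edge",P,t,s,"ang",np.degrees(np.arctan2(t[1],t[0])))
# scene edge: sample the lower wood boundary
h=cv2.cvtColor(im2,cv2.COLOR_BGR2HSV); 
for u in (100,300,500): print(u,[ (v,im2[v,u].tolist()) for v in range(232,252,2)])
for q in b: print("bench x of top corner",((q/1000-P)@n).round(4),((q/1000-P)@t).round(4))
for q in b2: print("bench x of scene corner",((q/1000-P)@n).round(4),((q/1000-P)@t).round(4))
v=np.hstack([im,cv2.cvtColor(m,cv2.COLOR_GRAY2BGR)])
c=cv2.resize(im[130:260,180:520],None,fx=2.3,fy=2.3,interpolation=cv2.INTER_CUBIC)
cv2.imwrite("pics/crop0.png",c)
print(toworld("top",[(219,206)],.085),toworld("top",[(467,168),(456,157),(483,154),(484,180),(456,183)],.075),toworld("top",[(228,237),(207,304),(243,304)],.014))
E
```

```text
top ((513.5957641601562, -23.72149658203125), (110.00479125976562, 279.6474609375), 24.87040138244629) [[404.8999938964844, 80.0], [522.5, -173.6999969482422], [622.2999877929688, -127.4000015258789], [504.70001220703125, 126.30000305175781]]
scene ((515.7066650390625, -20.46319580078125), (113.1988296508789, 279.9508361816406), 24.745731353759766) [[405.70001220703125, 83.0], [522.9000244140625, -171.3000030517578], [625.7000122070312, -123.9000015258789], [508.5, 130.39999389648438]]
106
edge [ 0.6739697  -0.02073069] [-0.13756874  0.9904922 ] 0.0009358938887901763 ang 97.90718
100 [(232, [62, 118, 179]), (234, [63, 113, 171]), (236, [64, 112, 173]), (238, [64, 117, 178]), (240, [35, 65, 102]), (242, [20, 39, 57]), (244, [21, 34, 53]), (246, [55, 64, 72]), (248, [94, 100, 99]), (250, [150, 154, 157])]
300 [(232, [72, 130, 196]), (234, [67, 123, 188]), (236, [66, 119, 182]), (238, [63, 121, 185]), (240, [66, 124, 187]), (242, [68, 123, 186]), (244, [26, 41, 65]), (246, [18, 34, 54]), (248, [24, 40, 59]), (250, [116, 112, 107])]
500 [(232, [68, 123, 190]), (234, [70, 127, 191]), (236, [67, 125, 185]), (238, [70, 128, 190]), (240, [69, 123, 188]), (242, [71, 127, 194]), (244, [38, 72, 115]), (246, [21, 39, 59]), (248, [19, 39, 59]), (250, [125, 136, 144])]
bench x of top corner -0.2527 0.1368
bench x of top corner -0.1711 -0.1307
bench x of top corner -0.0659 -0.0986
bench x of top corner -0.1474 0.1689
bench x of scene corner -0.2514 0.1396
bench x of scene corner -0.1703 -0.1283
bench x of scene corner -0.062 -0.0955
bench x of scene corner -0.1431 0.1724
[[0.48927326 0.2928865 ]] [[ 0.60844442 -0.39249756]
 [ 0.63926947 -0.36264049]
 [ 0.64904397 -0.4382311 ]
 [ 0.57530151 -0.43863147]
 [ 0.56556428 -0.3608668 ]] [[0.40559686 0.28120909]
 [0.21612066 0.33185103]
 [0.21767118 0.22995104]]
```

View pics/crop0.png

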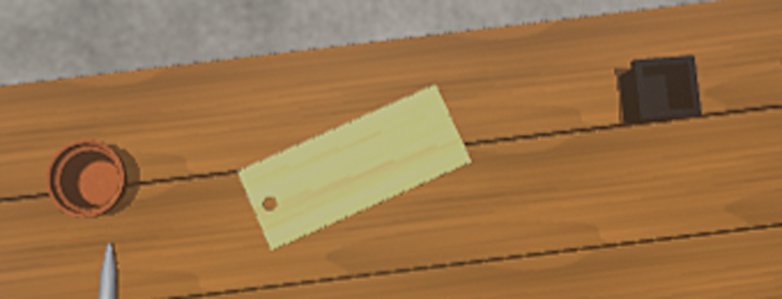

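```bash
cat >> h.py <<'E'
def pose():
    s=robot.state(); w,x,y,z=s["ee_rot"]
    from scipy.spatial.transform import Rotation as R
    M=R.from_quat([x,y,z,w]).as_matrix(); return s,M
def plan(tx,ty,tz,yawdeg,n):
    from scipy.spatial.transform import Rotation as R
    s,M=pose(); p=s["position"].copy(); yaw=np.arctan2(M[1,0],M[0,0])
    d=(np.radians(yawdeg)-yaw+np.pi)%(2*np.pi)-np.pi
    print("t",s["time"],"pos",p.round(4),"yaw",np.degrees(yaw).round(2),"tilt",np.degrees(np.arccos(-M[2,2])).round(2),"turn(tool z)",-np.degrees(d).round(2),"F",s["force"].round(1))
    D=(np.array([tx,ty,tz])-p)/n*1000
    for i in range(n):
        a=yaw+d*i/n; c,si=np.cos(a),np.sin(a)
        print([round(float(D@[c,si,0]),1),round(float(D@[si,-c,0]),1),round(float(-D[2]),1),0,0,round(float(-np.degrees(d)/n),2)])
E
python3 - <<'E'
from h import *
print(toworld("scene",[(100,239.5),(300,243.5),(500,244)],0.0))
P=np.array([.67397,-.02073]);n=np.array([.9905,.13757])
print((toworld("scene",[(100,239.5),(300,243.5),(500,244)],0.0)-P)@n)
plan(.4247,-.0484,.15,24.9,20)
E
```

```text
[[ 0.75848465 -0.61227221]
 [ 0.67945059 -0.01818196]
 [ 0.59772166  0.55759444]]
[0.0023333  0.00577906 0.00403611]
t 0.1 pos [0.2534 0.598  0.2301] yaw 157.04 tilt 0.11 turn(tool z) 132.14 F [0.3 0.2 0.4]
[-20.5, -26.4, 4.0, 0, 0, 6.61]
[-23.4, -23.9, 4.0, 0, 0, 6.61]
[-26.0, -21.0, 4.0, 0, 0, 6.61]
[-28.2, -17.9, 4.0, 0, 0, 6.61]
[-30.1, -14.5, 4.0, 0, 0, 6.61]
[-31.6, -11.0, 4.0, 0, 0, 6.61]
[-32.6, -7.3, 4.0, 0, 0, 6.61]
[-33.3, -3.5, 4.0, 0, 0, 6.61]
[-33.4, 0.4, 4.0, 0, 0, 6.61]
[-33.2, 4.2, 4.0, 0, 0, 6.61]
[-32.5, 8.0, 4.0, 0, 0, 6.61]
[-31.3, 11.7, 4.0, 0, 0, 6.61]
[-29.8, 15.2, 4.0, 0, 0, 6.61]
[-27.8, 18.6, 4.0, 0, 0, 6.61]
[-25.5, 21.6, 4.0, 0, 0, 6.61]
[-22.8, 24.4, 4.0, 0, 0, 6.61]
[-19.9, 26.9, 4.0, 0, 0, 6.61]
[-16.7, 29.0, 4.0, 0, 0, 6.61]
[-13.2, 30.7, 4.0, 0, 0, 6.61]
[-9.6, 32.0, 4.0, 0, 0, 6.61]
```

Emit:
drive_tool(
  moves=[
    [-20, -26, 0, 0, 0, 6.6, -1],
    [-23, -24, 0, 0, 0, 6.6, -1],
    [-26, -21, 0, 0, 0, 6.6, -1],
    [-28, -18, 0, 0, 0, 6.6, -1],
    [-30, -15, 0, 0, 0, 6.6, -1],
  ],
)

```text
time: 0.6
position: [0.2927, 0.4331, 0.2262]
ee_rot: [-0.0, 0.477, 0.879, -0.004]
force: [-0.0, 0.4, 0.7]
opening: 0.0855
```

Emit:
drive_tool(
  moves=[
    [-32, -11, 0, 0, 0, 6.6, -1],
    [-33, -7, 0, 0, 0, 6.6, -1],
    [-33, -3, 0, 0, 0, 6.6, -1],
    [-33, 0, 0, 0, 0, 6.6, -1],
    [-33, 4, 0, 0, 0, 6.6, -1],
  ],
)

```text
time: 1.1
position: [0.3308, 0.2632, 0.2244]
ee_rot: [0.001, 0.715, 0.699, -0.006]
force: [0.8, -1.1, -0.2]
opening: 0.0854
```

Emit:
drive_tool(
  moves=[
    [-33, 8, 4, 0, 0, 6.6, -1],
    [-31, 12, 4, 0, 0, 6.6, -1],
    [-30, 15, 4, 0, 0, 6.6, -1],
    [-28, 19, 4, 0, 0, 6.6, -1],
    [-26, 22, 4, 0, 0, 6.6, -1],
  ],
)

```text
time: 1.6
position: [0.3655, 0.0915, 0.2039]
ee_rot: [0.003, 0.889, 0.458, -0.005]
force: [0.9, 0.1, 0.6]
opening: 0.0856
```

```bash
python3 -c "
from h import *
plan(.4247,-.0484,.10,24.9,5)"
```

```text
t 1.6 pos [0.3655 0.0915 0.2039] yaw 54.47 tilt 0.65 turn(tool z) 29.57 F [0.9 0.1 0.6]
[-15.9, 25.9, 20.8, 0, 0, 5.91]
[-13.1, 27.4, 20.8, 0, 0, 5.91]
[-10.2, 28.6, 20.8, 0, 0, 5.91]
[-7.2, 29.5, 20.8, 0, 0, 5.91]
[-4.2, 30.1, 20.8, 0, 0, 5.91]
```

Emit:
drive_tool(
  moves=[
    [-16, 26, 21, 0, 0, 6, -1],
    [-13, 27, 21, 0, 0, 6, -1],
    [-10, 29, 21, 0, 0, 6, -1],
    [-7, 30, 21, 0, 0, 6, -1],
    [-4, 30, 21, 0, 0, 6, -1],
  ],
)

```text
time: 2.1
position: [0.4254, -0.0572, 0.0991]
ee_rot: [0.005, 0.98, 0.2, 0.0]
force: [0.5, 0.4, -0.9]
opening: 0.0852
```

Run:
```python
from h import *
s,M=pose(); print(M.round(4))
plan(.4247,-.0484,.03,24.9,5)
cv2.imwrite("pics/wrist1.png",imaging.snapshot("wrist"))
```

```text
[[ 0.9202  0.3914  0.0026]
 [ 0.3914 -0.9202 -0.0093]
 [-0.0012  0.0096 -1.    ]]
t 2.1 pos [ 0.4254 -0.0572  0.0991] yaw 23.04 tilt 0.55 turn(tool z) -1.86 F [ 0.5  0.4 -0.9]
[0.5, -1.7, 13.8, 0, 0, -0.37]
[0.6, -1.7, 13.8, 0, 0, -0.37]
[0.6, -1.7, 13.8, 0, 0, -0.37]
[0.6, -1.7, 13.8, 0, 0, -0.37]
[0.6, -1.7, 13.8, 0, 0, -0.37]
```

View pics/wrist1.png

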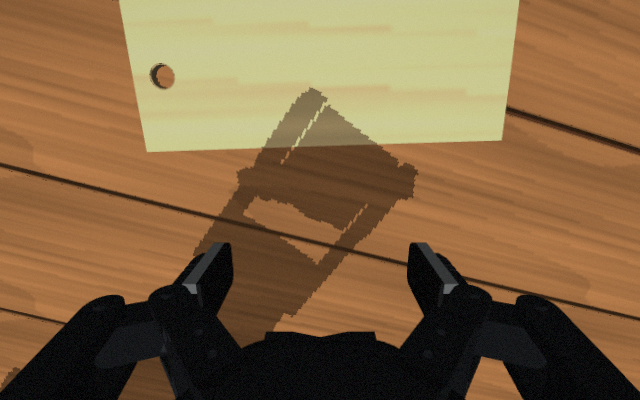

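The wrist view shows the board's near edge from (147,152) to (503,140). It is nearly parallel to the two fingertips, which are about 25 mm behind it. I'll level the tool and go down.

Emit:
drive_tool(
  moves=[
    [0, -2, 15, 0.5, 0, -0.5, -1],
    [0, -2, 15, 0, 0, -0.5, -1],
    [0, -2, 15, 0, 0, -0.4, -1],
    [0, -2, 15, 0, 0, -0.4, -1],
    [0, 0, 12, 0, 0, 0, -1],
  ],
)

```text
time: 2.65
position: [0.4196, -0.0547, 0.0193]
ee_rot: [-0.0, 0.978, 0.21, -0.005]
force: [0.4, 0.5, 0.5]
opening: 0.0852
```

Run:
```python
from h import *
s,M=pose(); print(M.round(4))
plan(.4247,-.0484,-.008,24.9,5)
```

```text
[[ 0.9115  0.4111 -0.0091]
 [ 0.4111 -0.9116 -0.0014]
 [-0.0089 -0.0025 -1.    ]]
t 2.65 pos [ 0.4196 -0.0547  0.0193] yaw 24.28 tilt 0.53 turn(tool z) -0.62 F [0.4 0.5 0.5]
[1.5, -0.7, 5.5, 0, 0, -0.12]
[1.5, -0.7, 5.5, 0, 0, -0.12]
[1.5, -0.7, 5.5, 0, 0, -0.12]
[1.5, -0.7, 5.5, 0, 0, -0.12]
[1.5, -0.7, 5.5, 0, 0, -0.12]
```

Emit:
drive_tool(
  moves=[
    [1, -1, 7, 0, 0.5, -0.3, -1],
    [1, -1, 7, 0, 0, -0.3, -1],
    [1, -1, 6, 0, 0, 0, -1],
    [1, -1, 5, 0, 0, 0, -1],
    [0, 0, 2, 0, 0, 0, -1],
  ],
)

```text
time: 3.15
position: [0.421, -0.0487, -0.0105]
ee_rot: [-0.002, 0.976, 0.216, -0.001]
force: [-0.9, -0.4, 0.0]
opening: 0.0856
```

Run:
```python
from h import *
s,M=pose(); print(M.round(4))
plan(.4247,-.0484,-.009,24.9,5)
cv2.imwrite("pics/wrist2.png",imaging.snapshot("wrist"))
```

```text
[[ 9.068e-01  4.215e-01 -2.000e-03]
 [ 4.215e-01 -9.068e-01  3.000e-03]
 [-6.000e-04 -3.500e-03 -1.000e+00]]
t 3.15 pos [ 0.421  -0.0487 -0.0105] yaw 24.93 tilt 0.21 turn(tool z) 0.03 F [-0.9 -0.4  0. ]
[0.7, 0.3, -0.3, 0, 0, 0.01]
[0.7, 0.3, -0.3, 0, 0, 0.01]
[0.7, 0.3, -0.3, 0, 0, 0.01]
[0.7, 0.3, -0.3, 0, 0, 0.01]
[0.7, 0.3, -0.3, 0, 0, 0.01]
```

View pics/wrist2.png

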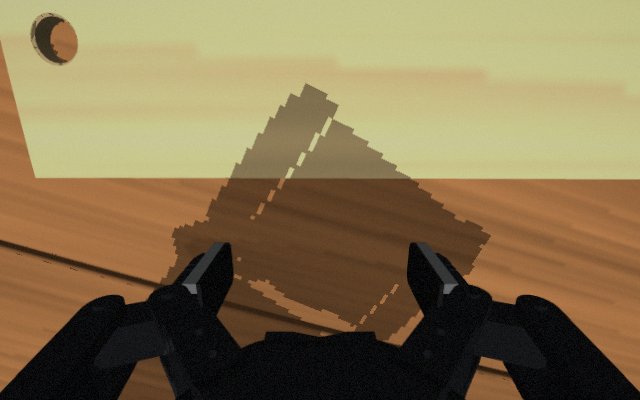

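Emit:
drive_tool(
  moves=[
    [6, 0, -1, 0, 0, 0, -1],
    [6, 0, 0, 0, 0, 0, -1],
    [5, 0, 0, 0, 0, 0, -1],
    [5, 0, 0, 0, 0, 0, -1],
    [4, 0, 0, 0, 0, 0, -1],
  ],
)

```text
time: 3.7
position: [0.4481, -0.0372, -0.008]
ee_rot: [-0.001, 0.976, 0.216, 0.001]
force: [0.0, -0.3, 1.2]
opening: 0.0853
```

Run:
```python
from h import *
s,M=pose(); print(s["position"],s["force"])
cv2.imwrite("pics/wrist3.png",imaging.snapshot("wrist"))
```

```text
[ 0.44806015 -0.03721891 -0.00800459] [ 0.01229696 -0.28098677  1.18334142]
```

View pics/wrist3.png

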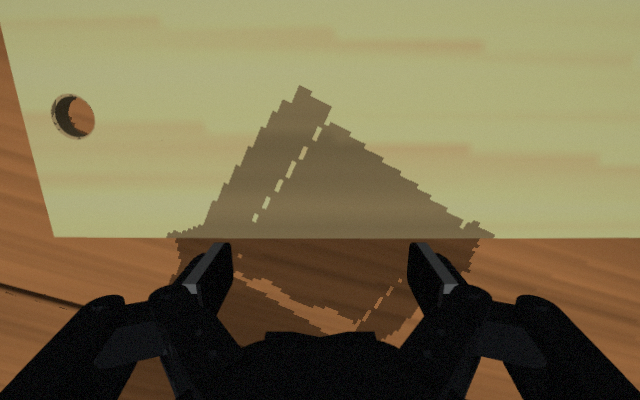

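The board edge (row 238) is just ahead of the fingertips (row 243). I'll lower 2 mm and start pushing.

Emit:
drive_tool(
  moves=[
    [0, 0, 2, 0, 0, 0, -1],
    [3, 0, 0.5, 0, 0, 0, -1],
    [3, 0, 0, 0, 0, 0, -1],
    [4, 0, 0, 0, 0, 0, -1],
    [4, 0, 0, 0, 0, 0, -1],
  ],
)

```text
time: 4.25
position: [0.461, -0.031, -0.011]
ee_rot: [-0.001, 0.976, 0.216, -0.0]
force: [-0.7, -0.3, 0.9]
opening: 0.0857
```

Run:
```python
from h import *
s,M=pose(); print(s["position"],s["force"],M[2].round(4))
cv2.imwrite("pics/wrist4.png",imaging.snapshot("wrist"))
```

```text
[ 0.4610281  -0.03099982 -0.01099277] [-0.7217535  -0.31803859  0.86873515] [ 2.0e-04 -2.2e-03 -1.0e+00]
```

View pics/wrist4.png

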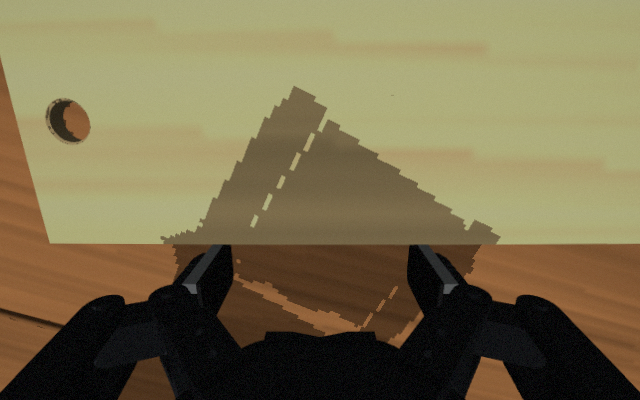

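Emit:
drive_tool(
  moves=[
    [5, 0, -0.5, 0, 0, 0.8, -1],
    [5, 0, 0, 0, 0, 0.8, -1],
    [5, 0, 0, 0, 0, 0.8, -1],
    [5, 0, 0, 0, 0, 0.8, -1],
    [5, 0, 0, 0, 0, 0.8, -1],
  ],
)

```text
time: 4.8
position: [0.4861, -0.02, -0.0106]
ee_rot: [-0.001, 0.984, 0.179, -0.0]
force: [-0.3, -0.0, 0.1]
opening: 0.0852
```

Run:
```python
from h import *
s,M=pose(); print(s["position"],s["force"],M.round(4))
cv2.imwrite("pics/wrist5.png",imaging.snapshot("wrist"))
```

```text
[ 0.48614693 -0.01995547 -0.0105893 ] [-0.29591495 -0.03266878  0.07323066] [[ 9.361e-01  3.517e-01 -5.000e-04]
 [ 3.517e-01 -9.361e-01  2.500e-03]
 [ 4.000e-04 -2.500e-03 -1.000e+00]]
```

View pics/wrist5.png

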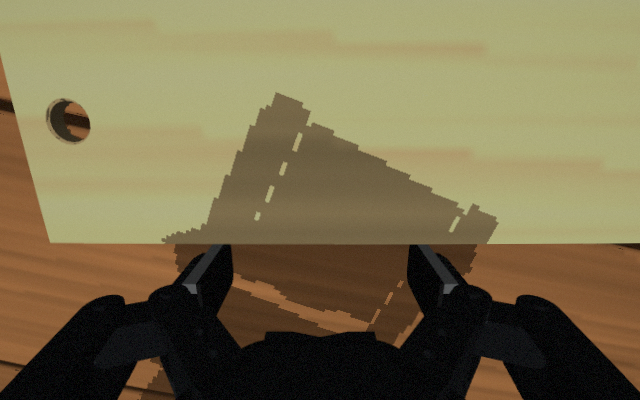

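The hole is still at (68,120), so the board is moving with both fingers without slipping. I'll carry on.

Emit:
drive_tool(
  moves=[
    [5, 0, 0, 0, 0, 0.8, -1],
    [5, 0, 0, 0, 0, 0.8, -1],
    [5, 0, 0, 0, 0, 0.8, -1],
    [5, 0, 0, 0, 0, 0.8, -1],
    [5, 0, 0, 0, 0, 0.8, -1],
  ],
)

```text
time: 5.35
position: [0.5122, -0.011, -0.0105]
ee_rot: [-0.001, 0.99, 0.141, 0.0]
force: [-1.7, 0.6, 0.8]
opening: 0.0855
```

Emit:
drive_tool(
  moves=[
    [5, 0, 0, 0, 0, 0.9, -1],
    [5, 0, 0, 0, 0, 0.9, -1],
    [5, 0, 0, 0, 0, 0.9, -1],
    [5, 0, 0, 0, 0, 0.9, -1],
    [5, 0, 0, 0, 0, 0.9, -1],
  ],
)

```text
time: 5.85
position: [0.5387, -0.0042, -0.0105]
ee_rot: [-0.001, 0.995, 0.099, 0.0]
force: [-0.9, -0.0, -0.0]
opening: 0.085
```

Run:
```python
from h import *
s,M=pose(); print(s["position"],s["force"],np.degrees(np.arctan2(M[1,0],M[0,0])),M[2])
P=np.array([.67397,-.02073]);n=np.array([.9905,.13757]); print((s["position"][:2]-P)@n)
cv2.imwrite("pics/wrist6.png",imaging.snapshot("wrist"))
```

```text
[ 0.53874962 -0.00423866 -0.01045425] [-0.88372416 -0.00253051 -0.02763644] 11.321997557003606 [ 4.88574750e-04 -2.74111907e-03 -9.99996124e-01]
-0.1316670727071262
```

View pics/wrist6.png

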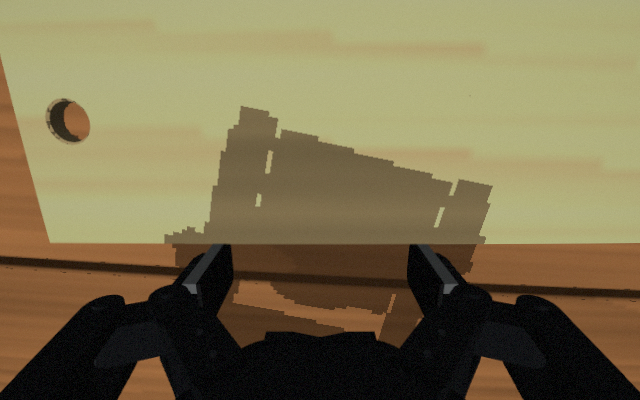

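Emit:
drive_tool(
  moves=[
    [5, 0, 0, 0, 0, 0.7, -1],
    [5, 0, 0, 0, 0, 0.7, -1],
    [5, 0, 0, 0, 0, 0.7, -1],
    [5, 0, 0, 0, 0, 0.6, -1],
    [5, 0, 0, 0, 0, 0.5, -1],
  ],
)

```text
time: 6.4
position: [0.5658, 0.0004, -0.0104]
ee_rot: [-0.001, 0.998, 0.068, 0.0]
force: [-0.8, -0.8, 1.2]
opening: 0.0854
```

Run:
```python
from h import *
s,M=pose(); print(s["position"],s["force"],np.degrees(np.arctan2(M[1,0],M[0,0])))
P=np.array([.67397,-.02073]);n=np.array([.9905,.13757]); print((s["position"][:2]-P)@n)
for k in ("wrist","top","scene"): cv2.imwrite(f"pics/{k}7.png",imaging.snapshot(k))
```

```text
[ 5.65844482e-01  4.04614197e-04 -1.03975702e-02] [-0.7944772  -0.80925797  1.19319613] 7.80337042516622
-0.10419083623455208
```

View pics/top7.png

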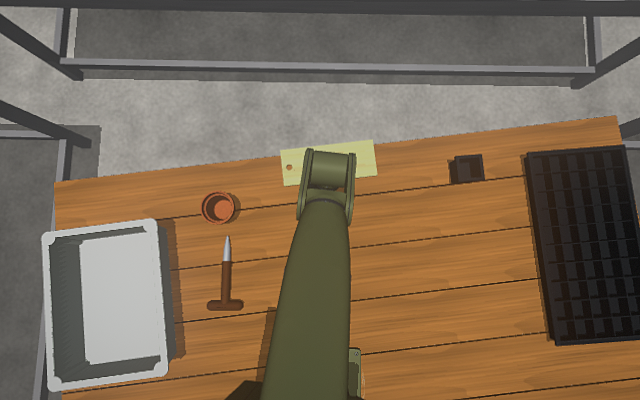

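View pics/scene7.png

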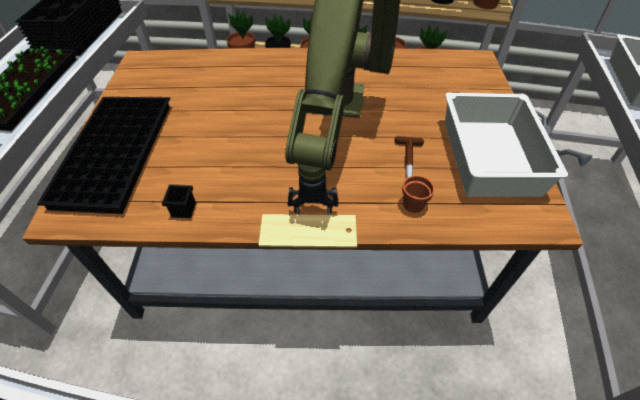

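The top view shows the board across the edge, its front running from (281,150) to (374,140). The pots and dibber are where they were. Measuring the overhang:

```bash
cat >> h.py <<'E'
def report(tag):
    P=np.array([.67397,-.02073])
    im0=cv2.imread("pics/top0.png"); P,t,_=fitline(toworld("top",edge("top",im0),0.)); n=np.array([t[1],-t[0]])
    for k in ("top","scene"):
        im=cv2.imread(f"pics/{k}{tag}.png"); h=cv2.cvtColor(im,cv2.COLOR_BGR2HSV)
        m=cv2.inRange(h,(22,60,100),(36,160,255)); m=cv2.morphologyEx(m,cv2.MORPH_OPEN,np.ones((3,3)))
        m[:120]=0; m[260:]=0; m[:,:200]=0; m[:,420:]=0
        ys,xs=np.nonzero(m); w=toworld(k,np.c_[xs,ys],.008); r=cv2.minAreaRect((w*1000).astype(np.float32))
        b=cv2.boxPoints(r)/1000
        print(k,np.round(r[0],1),np.round(r[1],1),round(r[2],2),"bench mm:",[(((q-P)@n*1000).round(1),((q-P)@t*1000).round(1)) for q in b])
        # front edge line fit, subpixel-ish
        pts=[]
        for u in range(xs.min()+4,xs.max()-3,2):
            c=np.nonzero(m[:,u])[0]
            if len(c)>8: pts.append((u,(c.min()-.5) if k=="top" else c.max()+.5))
        Q,tt,sd=fitline(toworld(k,pts,.008)); 
        print("  front: bench x",((Q-P)@n*1000).round(1),"angle to edge deg",np.degrees(np.arctan2(tt[0],tt[1])-np.arctan2(t[0],t[1])).round(2),sd)
E
python3 -c "
from h import *
report(7)"
```

```text
top [583.3 -12.8] [207.3 279.8] 7.82 bench mm: [(np.float32(-192.2), np.float32(160.3)), (np.float32(-192.6), np.float32(-119.4)), (np.float32(14.7), np.float32(-119.8)), (np.float32(15.1), np.float32(160.0))]
  front: bench x 14.6 angle to edge deg -0.18 0.0008862783564229271
scene [458.3 -26.9] [470.1 280.1] 7.77 bench mm: [(np.float32(-449.2), np.float32(164.2)), (np.float32(-449.9), np.float32(-116.0)), (np.float32(20.2), np.float32(-117.1)), (np.float32(20.9), np.float32(163.0))]
  front: bench x 20.5 angle to edge deg -0.64 4.2528807857901475e-05
```

```bash
cat >> h.py <<'E'
def sub(col,lo,hi,sign):
    # subpixel location of strongest step in smoothed column
    g=np.gradient(cv2.GaussianBlur(col.reshape(-1,1).astype(np.float32),(1,5),1).ravel())*sign
    i=lo+int(np.argmax(g[lo:hi])); 
    a,b,c=g[i-1:i+2]; return i+.5*(a-c)/(a-2*b+c)
def fine(k,tag):
    im=cv2.imread(f"pics/{k}{tag}.png"); im0=cv2.imread(f"pics/{k}0.png")
    f=lambda im: im[...,2].astype(float)-im[...,0]  # red minus blue: wood, board high, grey low
    A0=f(im0); A=f(im)
    if k=="top":
        e=[(u,sub(A0[:,u],int(182-(u-55)*.1175)-8,int(182-(u-55)*.1175)+9,1)) for u in range(75,600,3)]
    else:
        e=[(u,sub(im0[:,u,2].astype(float),236,250,-1)) for u in list(range(90,550,3))]
    P,t,sd=fitline(toworld(k,e,0.)); n=np.array([t[1],-t[0]])
    h=cv2.cvtColor(im,cv2.COLOR_BGR2HSV); m=cv2.inRange(h,(22,60,100),(36,160,255)); m=cv2.morphologyEx(m,cv2.MORPH_OPEN,np.ones((3,3)))
    m[:120]=0; m[290:]=0; m[:,:200]=0; m[:,420:]=0
    xs=np.nonzero(m.any(0))[0]; fr=[];
    for u in range(xs.min()+6,xs.max()-5):
        c=np.nonzero(m[:,u])[0]
        if len(c)<6: continue
        v=c.min() if k=="top" else c.max()
        fr.append((u,sub(A[:,u] if k=="top" else im[:,u,2].astype(float),v-4,v+5,1 if k=="top" else -1)))
    Q,tt,s2=fitline(toworld(k,fr,.008))
    print(k,"edge",P.round(4),"yaw",np.degrees(np.arctan2(n[1],n[0])).round(2),"sd",sd.round(4),"| front overhang mm",((Q-P)@n*1000).round(1),"angle",np.degrees(np.arctan2(tt[0],tt[1])-np.arctan2(t[0],t[1])).round(2),"sd",s2.round(4),len(fr))
    return P,n
E
python3 -c "
from h import *
fine('top',7);fine('scene',7)"
```

```text
top edge [ 0.68   -0.0559] yaw 7.89 sd 0.0003 | front overhang mm 14.7 angle 0.08 sd 0.0003 78
scene edge [ 0.6923 -0.1235] yaw 7.93 sd 0.0004 | front overhang mm 14.1 angle 0.1 sd 0.0002 86
```

Emit:
drive_tool(
  moves=[
    [5, 0, 0, 0, 0, 0, -1],
    [5, 0, 0, 0, 0, 0, -1],
    [4, 0, 0, 0, 0, 0, -1],
    [4, 0, 0, 0, 0, 0, -1],
    [2, 0, 0, 0, 0, 0, -1],
  ],
)

```text
time: 7.05
position: [0.5866, 0.0032, -0.0105]
ee_rot: [-0.001, 0.998, 0.068, 0.0]
force: [-1.2, -0.2, 0.1]
opening: 0.0856
```

Run:
```python
from h import *
s,M=pose(); print(s["position"],s["force"],np.degrees(np.arctan2(M[1,0],M[0,0])))
P=np.array([.67397,-.02073]);n=np.array([.9905,.13757]); print((s["position"][:2]-P)@n)
for k in ("top","scene"): cv2.imwrite(f"pics/{k}8.png",imaging.snapshot(k))
fine('top',8);fine('scene',8)
```

```text
[ 0.58659094  0.00321181 -0.01054543] [-1.16898279 -0.24296884  0.12183681] 7.843870014597772
-0.0832552829402049
top edge [ 0.68   -0.0559] yaw 7.89 sd 0.0003 | front overhang mm 34.7 angle 0.02 sd 0.0003 78
scene edge [ 0.6923 -0.1235] yaw 7.93 sd 0.0004 | front overhang mm 33.4 angle 0.15 sd 0.0003 88
```

Emit:
drive_tool(
  moves=[
    [2, 0, 0, 0, 0, 0, -1],
    [2, 0, 0, 0, 0, 0, -1],
    [1, 0, 0, 0, 0, 0, -1],
    [0, 0, 0, 0, 0, 0, -1],
    [0, 0, 0, 0, 0, 0, -1],
  ],
)

```text
time: 7.65
position: [0.5916, 0.0039, -0.0106]
ee_rot: [-0.001, 0.998, 0.068, -0.0]
force: [-1.0, -0.2, 0.6]
opening: 0.0853
```

Run:
```python
from h import *
s,M=pose(); print(s["position"],s["force"],np.degrees(np.arctan2(M[1,0],M[0,0])))
P=np.array([.67397,-.02073]);n=np.array([.9905,.13757]); print((s["position"][:2]-P)@n)
for k in ("top","scene"): cv2.imwrite(f"pics/{k}9.png",imaging.snapshot(k))
fine('top',9);fine('scene',9)
c=cv2.imread("pics/scene9.png")[180:270,230:390]; cv2.imwrite("pics/crop9.png",cv2.resize(c,None,fx=5,fy=5,interpolation=cv2.INTER_NEAREST))
```

```text
[ 0.59155724  0.00392208 -0.01062656] [-0.99955347 -0.22483578  0.58348144] 7.845461348080581
-0.07823845228767012
top edge [ 0.68   -0.0559] yaw 7.89 sd 0.0003 | front overhang mm 39.7 angle 0.02 sd 0.0003 77
scene edge [ 0.6923 -0.1235] yaw 7.93 sd 0.0004 | front overhang mm 38.1 angle 0.08 sd 0.0002 87
```

View pics/crop9.png

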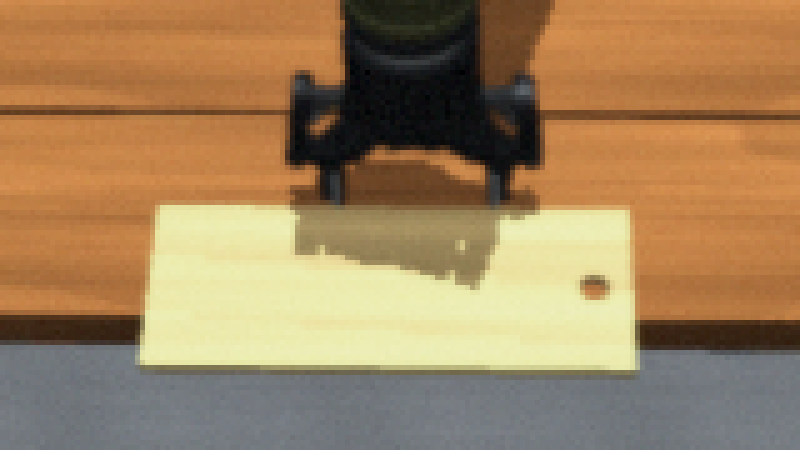

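Top gives 39.7 mm, scene 38.1 mm, parallel within 0.1°. I'll nudge it 0.5 mm, then back off and lift.

Emit:
drive_tool(
  moves=[
    [0.6, 0, 0, 0, 0, 0, -1],
    [0, 0, 0, 0, 0, 0, -1],
    [-10, 0, 0, 0, 0, 0, -1],
    [-15, 0, 0, 0, 0, 0, -1],
    [-15, 0, 0, 0, 0, 0, -1],
  ],
)

```text
time: 8.25
position: [0.5526, -0.0016, -0.0101]
ee_rot: [-0.001, 0.998, 0.069, 0.001]
force: [-0.7, 0.4, -0.8]
opening: 0.0854
```

Emit:
drive_tool(
  moves=[
    [-20, 0, -20, 0, 0, 0, -1],
    [-30, 0, -30, 0, 0, 0, -1],
    [-30, 0, -40, 0, 0, 0, -1],
    [-30, 0, -40, 0, 0, 0, -1],
    [0, 0, -20, 0, 0, 0, -1],
  ],
)

```text
time: 8.75
position: [0.4331, -0.0171, 0.1378]
ee_rot: [-0.002, 0.998, 0.069, -0.004]
force: [0.2, 0.3, 0.2]
opening: 0.0855
```

Run:
```python
from h import *
for k in ("top","scene","wrist"): cv2.imwrite(f"pics/{k}10.png",imaging.snapshot(k))
fine('top',10);fine('scene',10);report(10)
```

```text
top edge [ 0.68   -0.0559] yaw 7.89 sd 0.0003 | front overhang mm 40.2 angle 0.01 sd 0.0003 84
scene edge [ 0.6923 -0.1235] yaw 7.93 sd 0.0004 | front overhang mm 38.7 angle 0.16 sd 0.0002 87
top [526.2 -20.1] [374.3 279. ] 7.54 bench mm: [(np.float32(-332.6), np.float32(161.6)), (np.float32(-334.4), np.float32(-117.4)), (np.float32(39.9), np.float32(-119.8)), (np.float32(41.7), np.float32(159.2))]
  front: bench x 40.2 angle to edge deg -0.0 0.0009250885449530467
scene [ 6.597e+02 -3.000e-01] [113.7 281.1] 8.39 bench mm: [(np.float32(-69.3), np.float32(162.3)), (np.float32(-67.0), np.float32(-118.8)), (np.float32(46.8), np.float32(-117.8)), (np.float32(44.4), np.float32(163.3))]
  front: bench x 45.9 angle to edge deg 0.27 0.0008932356955422992
```

View pics/top10.png

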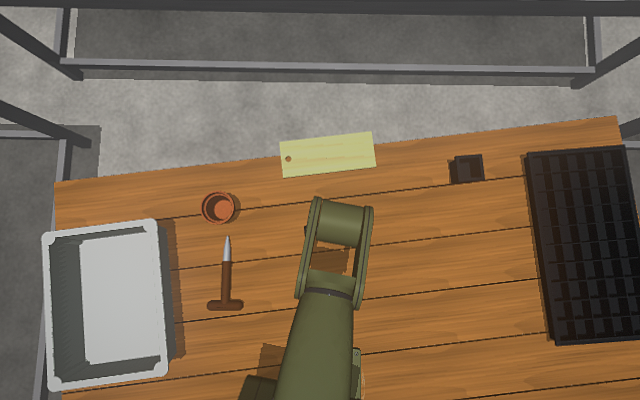

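View pics/scene10.png

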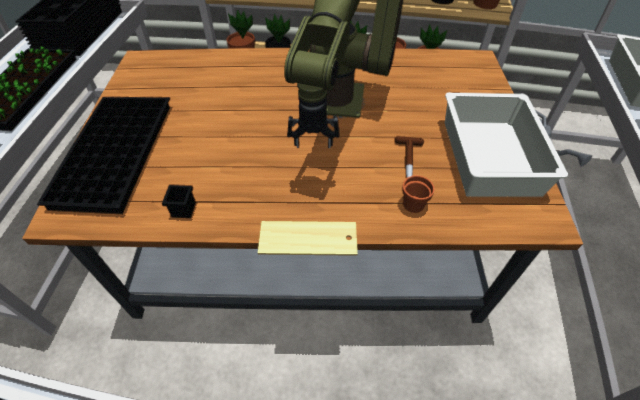

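View pics/wrist10.png

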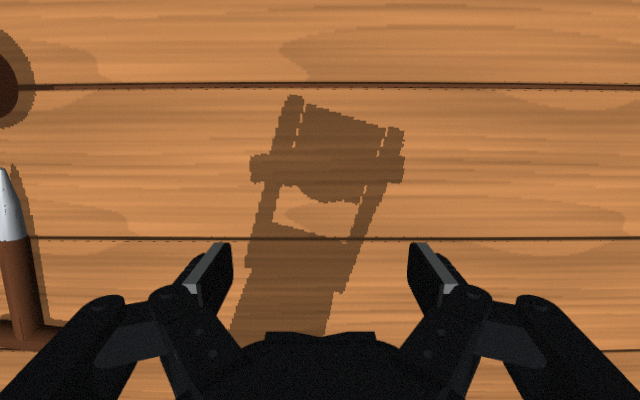

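The board lies free with its front edge from (279,142) to (373,132) in the top view. The pots and dibber are at the same pixels as at the start, and the gripper is clear. I'm handing in.

```bash
python3 -c "
from h import *
print(robot.state()['qvel'].round(3)); print(robot.sign_off())"
```

```text
[ 0.005  0.059  0.027  0.001 -0.004  0.   ]
the job is handed in; nothing more can be done
None
```

The board now sticks out about 4 cm over the far edge with its long side parallel to it, and the job is handed in at about 9 s of the 42 s allowed. I pushed it with both open fingertips against its near long side, turning it about 17° on the way. Then I backed the fingers off level and lifted the gripper clear.

- **Overhang:** the top camera gives 40.2 mm. The scene camera, measured against the bench edge in its own picture, gives 38.7 mm. The 1.5 mm difference is within the roughly 2 mm calibration.
- **Disagreeing check:** a cruder check that compared the scene camera with the top camera's edge line read 45.9 mm. I put most of that down to the offset of up to 6 mm between the two cameras' edge readings and did not use it.
- **Parallel to the edge:** within 0.01° by the top camera and 0.16° by the scene camera.
- **Board flat:** it looked flat in every picture. I did not measure its height.
- **Forces:** the tool force read no more than about 2 N at each check.
- **Pots and dibber:** they appear at the same pixels as at the start.

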